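Unstack the tube racks into their bench trays

TASK

The empty tube racks have been left in one stack on the gel bench. Take the stack apart from the top down, one rack at a time, and set each rack upright and flat inside the shallow tray that is cut to its size (every rack has its own tray, a little longer and wider than itself), letting go of each before taking the next. Do not tip any rack over, and leave the bottle and the tip box where they are.

Things in the scene. Friction and masses are not known exactly. Their poses are not given: they have to be found in the camera images.
- rack_strip: Long narrow rack with a single row of 8 small holes: a white plastic tube rack, a plain upright block 84 long (own x) x 18 wide (own y) x 30 mm high (own z up), with dark holes in its top that are only marks. At the start it lies on top of the small rack. Loose, light (under 0.2 kg). Origin: centre of its underside.
- rack_small: Shortest rack, 3 x 2 holes: a white plastic tube rack, a plain upright block 60 long (own x) x 40 wide (own y) x 40 mm high (own z up), with dark holes in its top that are only marks. At the start it stands on the medium rack, under the strip rack. Loose, light (under 0.2 kg). Origin: centre of its underside.
- rack_medium: Middle-sized rack with 4 x 2 wide holes: a white plastic tube rack, a plain upright block 88 long (own x) x 50 wide (own y) x 40 mm high (own z up), with dark holes in its top that are only marks. At the start it stands on the large rack, under the small rack. Loose, light (under 0.2 kg). Origin: centre of its underside.
- rack_large: Biggest rack, 6 x 3 holes: a white plastic tube rack, a plain upright block 116 long (own x) x 60 wide (own y) x 40 mm high (own z up), with dark holes in its top that are only marks. At the start it is the bottom of the stack, standing on the bench. Loose, light (under 0.2 kg). Origin: centre of its underside.
- tray_strip: Place of the strip rack: shallow open aluminium tray fixed to the bench, pocket 100 (own x) x 34 mm (own y), 8 mm more than the strip rack on every side; walls 3 mm thick, outside 106 x 40 mm. Origin: centre of its underside, on the bench; the inner floor (dark mat) is 3 mm above the origin and the rim 9 mm above it (6 mm above the floor).
- tray_small: Place of the small rack: shallow open aluminium tray fixed to the bench, pocket 76 (own x) x 56 mm (own y), 8 mm more than the small rack on every side; walls 3 mm thick, outside 82 x 62 mm. Origin: centre of its underside, on the bench; the inner floor (dark mat) is 3 mm above the origin and the rim 9 mm above it (6 mm above the floor).
- tray_medium: Place of the medium rack: shallow open aluminium tray fixed to the bench, pocket 104 (own x) x 66 mm (own y), 8 mm more than the medium rack on every side; walls 3 mm thick, outside 110 x 72 mm. Origin: centre of its underside, on the bench; the inner floor (dark mat) is 3 mm above the origin and the rim 9 mm above it (6 mm above the floor).
- tray_large: Place of the large rack: shallow open aluminium tray fixed to the bench, pocket 132 (own x) x 76 mm (own y), 8 mm more than the large rack on every side; walls 3 mm thick, outside 138 x 82 mm. Origin: centre of its underside, on the bench; the inner floor (dark mat) is 3 mm above the origin and the rim 9 mm above it (6 mm above the floor).
- bottle: Bystander: upright amber bottle, 54 mm diameter, 120 mm high, loose. Origin: centre of its underside.
- tip_box: Bystander: closed pipette-tip box, grey with orange lid, 117 (own x) x 80 x 58 mm high, loose. Origin: centre of its underside.

How it is judged:
On the way, in this order (a step that is already met when the one before it is completed fails the run):
1. the strip rack lies flat in its own tray, let go (x of rack_strip in the frame of tray_strip between -0.012 and 0.012 m and y of rack_strip in the frame of tray_strip between -0.012 and 0.012 m and z of rack_strip in the frame of tray_strip between 0 and 0.006 m and angle between rack_strip's own z axis and vertical below 0.06 rad and contact force between the fingers and rack_strip below 0.3 N and linear speed of rack_strip below 0.02 m/s), for 0.2 s.
2. the small rack lies flat in its own tray, let go (x of rack_small in the frame of tray_small between -0.012 and 0.012 m and y of rack_small in the frame of tray_small between -0.012 and 0.012 m and z of rack_small in the frame of tray_small between 0 and 0.006 m and angle between rack_small's own z axis and vertical below 0.06 rad and contact force between the fingers and rack_small below 0.3 N and linear speed of rack_small below 0.02 m/s), for 0.2 s.
3. the medium rack lies flat in its own tray, let go (x of rack_medium in the frame of tray_medium between -0.012 and 0.012 m and y of rack_medium in the frame of tray_medium between -0.012 and 0.012 m and z of rack_medium in the frame of tray_medium between 0 and 0.006 m and angle between rack_medium's own z axis and vertical below 0.06 rad and contact force between the fingers and rack_medium below 0.3 N and linear speed of rack_medium below 0.02 m/s), for 0.2 s.
4. the large rack lies flat in its own tray, let go (x of rack_large in the frame of tray_large between -0.012 and 0.012 m and y of rack_large in the frame of tray_large between -0.012 and 0.012 m and z of rack_large in the frame of tray_large between 0 and 0.006 m and angle between rack_large's own z axis and vertical below 0.06 rad and contact force between the fingers and rack_large below 0.3 N and linear speed of rack_large below 0.02 m/s), for 0.2 s.
At the end, for the whole second after the job is handed in: Every rack (strip, small, medium, large) lies flat inside the pocket of its own tray: origin within 12 mm of the tray centre along each tray axis, underside on the tray floor within 3 mm, tilt under 0.06 rad, released and at rest (all of step 1 and all of step 2 and all of step 3 and all of step 4); the robot touches nothing.
It fails at once if the bottle or the tip box is moved by more than 20 mm, or the bottle is tipped (distance of any of bottle, tip_box from where it was at the start of the episode above 0.02 m or angle between bottle's own z axis and vertical above 0.3 rad).
It fails at once if a rack is tipped over (by more than 0.8 rad) (angle between any of rack_strip, rack_small, rack_medium, rack_large's own z axis and vertical above 0.8 rad).
It also fails if it takes over 120 s, if anything falls off the work surface, if the arm or the gripper's body presses on something with over 40 N, if the wrist force passes 120 N, or if a joint passes its speed limit or range.

ROBOT

A 6-joint arm with a two-finger parallel gripper is mounted at the origin on the work surface. World frame = base frame: x ahead of the robot, y to its left, z up, the work surface at z = 0. Lengths are in m, angles in rad, forces in N, time in s.
With the tool pointing down it reaches from about 0.375 to 0.9 m from the base axis. Payload 3.1 kg.
Tool frame: the origin (TCP) lies on the mounting face of the last link; the fingertips stand 182 mm ahead of it and the grasp point (between the pads) lies 164 mm ahead of it; z points along the fingers, y is the line along which they close (so a half turn about z gives the same grasp; the last joint's range is limited). The gripper opens to 87 mm and grips with 3 to 60 N. Pads are 19 mm wide; open, the fingers measure 117 mm over their backs; the gripper's body (75 mm by 190 mm) begins 51 mm behind the grasp point.
Start: joints at [1.05, 0.527, 1.433, -0, 1.181, -0.178], TCP at [0.209, 0.589, 0.405] pointing down, gripper open.
Joint ranges: [-3.08, 3.08], [-0.75, 2.2], [0.22, 2.44], [-1.43, 4.57], [0, 2.65], [-2.85, 2.85]. Speed limits (rad/s): [2.79, 2.79, 3.14, 3.14, 3.14, 3.14].

INTERFACE

Orientations are given as a unit quaternion [w, x, y, z].
In Python, from station import env gives the robot as it stands. The module is installed in compiled form; this text tells all that it offers.
- The arm moves only by the tool arm_command, never from a script. Its argument "series" is a list of rows, each a list of 4 numbers: the shift along the tool's x, y, z in units of 0.05 m (1.0 is 0.05 m), then the turn about the tool's z in units of 6 degrees (1.0 is 6 degrees). A call has 1 to 20 rows; each row shifts and turns the commanded pose from where the row before left it, along the tool's axes as they then stand; what a row does not reach is not made up. A row lasts 1/10 s, in which the tool goes at most 50 mm and 8.59 degrees, less where a joint would pass 70% of its speed; a pose out of reach is approached as far as the arm can. A call with a number of a shift or a turn outside -1 to 1 is refused whole. A call with a gripper value outside its range is refused whole. "hand" is the opening, from 0 (shut) to 1 (fully open), set as the call begins (left out, the last holds). The fingers move at their own pace and stop on an object; "force" is the grip in N (left out, the last holds). Time passes only in rows, so rows that do not move let the fingers close. It gives the time, the measured TCP pose, the force, the opening and the grip force at its end, in the units of the state.
- env.get_state(): the state, without advancing time (a new reading comes with each control period).
- env.camera(name): name is "scene" or "top"; returns a dict with "image" (420x560x3 uint8, red, green, blue), "z_map" (420x560 float32, m along the optical axis (not along the pixel's ray), 0 where there is no reading), "fx", "fy", "cx", "cy" (pixels), "rvec" (rotation vector, rad) and "tvec" (3), from world to camera coordinates, as OpenCV has them. Camera axes: x right, y down, z forward; pixel columns grow to the right and rows downward; lengths in m; the calibration is good to about 2 mm. A picture is of the moment at which its call begins.
- env.hand_in(): hands the job in; it is judged then, once.
The state is a dict: "clock": time; "joint_positions": joint angles; "dq": joint speeds; "joint_efforts": joint torques, N m; "eef_pos": TCP position; "eef_rot": TCP orientation; "ft_force": force on the tool from outside, world axes, zero at the start; "wrist_torque": the same for the moment, N m; "opening": finger opening in m; "finger_force": force on a finger pad.
Only numpy, scipy, OpenCV 4.12 (cv2) and the standard library are available. Lean on these libraries where they do the work, as an engineer would, in place of code of your own. Each camera call takes 0.05 s, during which the arm holds its last target. There are 200 camera calls.

## Working session

There is one attempt and no reset: what is moved stays moved. The work goes in short steps, Python scripts to look and compute and a tool call to move; the robot and the scene stay as the last step left them, time stands still between calls to the robot, and variables do not carry over. Pictures are saved under pics/ and viewed, at most 14 in all, crops included, and the job is handed in when it is done.

Besides the shell and the picture viewer there is one more tool, called after ">>>" as name([rows], argument=value, ...), one row to a line, values as JSON. arm_command: Moves the arm, as the interface text tells. Its arguments: {"type":"object","properties":{"series":{"type":"array"},"hand":{"type":"number"},"force":{"type":"number"}},"required":["series"]}

```bash
mkdir -p pics
cat > h.py <<'E'
import numpy as np, cv2
from station import env
def snap(name,f):
    c=env.camera(name); cv2.imwrite('pics/'+f,c['image'][:,:,::-1]); np.savez('pics/'+f+'.npz',**c); return c
def world(c):
    R=cv2.Rodrigues(np.array(c['rvec']))[0]; t=np.array(c['tvec']).reshape(3)
    z=c['z_map']; v,u=np.mgrid[:z.shape[0],:z.shape[1]]
    P=np.stack([(u-c['cx'])/c['fx']*z,(v-c['cy'])/c['fy']*z,z],-1)
    W=(P-t)@R; W[z==0]=np.nan; return W
E
python3 - <<'E'
from h import *
for n in('top','scene'):
    c=snap(n,n+'0.png'); R=cv2.Rodrigues(np.array(c['rvec']))[0]; print(n,-R.T@np.array(c['tvec']).reshape(3),R[2],c['fx'])
print(env.get_state())
E
```

```text
top [0.43503905 0.02363516 1.36299232] [ 0.12252243  0.00679024 -0.99244252] 519.6114329787507
scene [ 1.62729816 -0.06342631  0.82076373] [-0.8087746   0.09253336 -0.58079362] 486.51515233902177
{'clock': 0.1, 'joint_positions': array([ 1.05051707e+00,  5.28401419e-01,  1.43380773e+00, -2.30052287e-05,
        1.18142496e+00, -1.78485152e-01]), 'dq': array([-0.00123287, -0.00141954, -0.00160392,  0.00091756,  0.00060872,
        0.00133205]), 'joint_efforts': array([-4.40433869e-04, -4.40988994e+01, -1.77151376e+01,  6.34577125e-02,
        5.33505587e-02, -5.68507085e-05]), 'eef_pos': array([0.2092899 , 0.58857553, 0.40384112]), 'eef_rot': array([-3.39418477e-04,  1.70062000e-01,  9.85432836e-01, -9.62701435e-04]), 'ft_force': array([-0.07544484, -0.05211826,  0.15833133]), 'wrist_torque': array([0.00978594, 0.0206985 , 0.00192736]), 'finger_force': 0.0, 'opening': 0.08708948638510366}
```

View pics/top0.png

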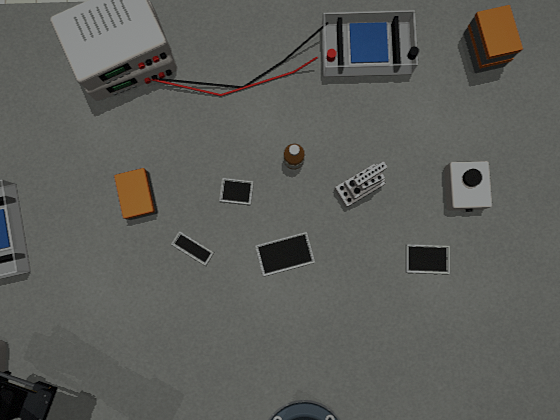

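View pics/scene0.png

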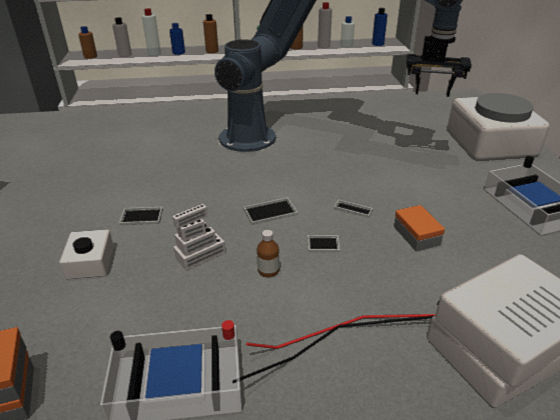

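The top view shows the stack at (362,184) and the trays at: strip (192,248), small (236,191), large (285,253), medium (428,259). The bottle is at (293,155) and the tip box at (136,193). In the scene view the stack is at (198,235), with all four racks visible.

```bash
cat >> h.py <<'E'
def plane(c,uv,h):
    R=cv2.Rodrigues(np.array(c['rvec']))[0]; C=-R.T@np.array(c['tvec']).reshape(3)
    uv=np.asarray(uv,float).reshape(-1,2)
    d=np.c_[(uv[:,0]-c['cx'])/c['fx'],(uv[:,1]-c['cy'])/c['fy'],np.ones(len(uv))]@R
    return (C+d*((h-C[2])/d[:,2])[:,None])[:,:2]
def rect(P):
    (x,y),(w,h),a=cv2.minAreaRect((P*1000).astype(np.float32))
    if w<h: w,h,a=h,w,a+90
    return np.round([x,y,w,h,(a+90)%180-90],1)  # mm, deg: long axis angle
E
cat > m.py <<'E'
from h import *
import sys
c=env.camera('top'); W=world(c)
g=c['image'].max(2)
for n,(u,v) in dict(strip=(192,248),small=(236,191),large=(285,253),medium=(428,259)).items():
    m=np.zeros_like(g); m[v-28:v+28,u-36:u+36]=(g[v-28:v+28,u-36:u+36]<60)*1
    k,l,s,_=cv2.connectedComponentsWithStats(m,connectivity=4); i=1+s[1:,4].argmax()
    cs=cv2.findContours((l==i).astype(np.uint8),cv2.RETR_EXTERNAL,cv2.CHAIN_APPROX_NONE)[0]
    print('tray',n,rect(plane(c,cs[0],.003)))
for n in('top','scene'):
    c=env.camera(n);W=world(c)
    roi=(abs(W[...,0]-.6)<.15)&(abs(W[...,1]+.16)<.12)
    w=c['image'].min(2)>0
    for nm,z in dict(strip=.15,small=.12,medium=.08,large=.04).items():
        m=(roi&(abs(W[...,2]-z)<.004)).astype(np.uint8)
        if m.sum()>20:
            vv,uu=np.nonzero(m); P=plane(c,np.c_[uu,vv],z); print(n,nm,m.sum(),rect(P),np.round(np.nanmedian(W[m>0],0),3))
    r=roi&(W[...,2]>.02);print('zmax',np.nanmax(W[roi][:,2]))
    for t in [(293,155),(136,193)] if n=='top' else []: print('by',W[t[1],t[0]])
E
python3 m.py
python3 - <<'E'
from h import *
t=cv2.imread('pics/top0.png')[150:220,325:400]; s=cv2.imread('pics/scene0.png')[195:275,160:240]
cv2.imwrite('pics/z.png',np.hstack([cv2.resize(t,(390,400),interpolation=2),cv2.resize(s,(400,400),interpolation=2)]))
E
```

```text
tray strip [497.2 278.2  92.9  28.5  57. ]
tray small [644.8 161.5  68.9  50.2  82.1]
tray large [477.1  37.1 126.   71.  -76.5]
tray medium [ 454.3 -333.2   96.1   61.1   86.4]
top strip 234 [ 656.4 -172.8   83.7   17.8  -59.1] [ 0.657 -0.173  0.149]
top small 176 [ 654.9 -175.6   60.2   39.2  -64.8] [ 0.649 -0.178  0.119]
top medium 206 [ 650.2 -167.6   87.2   49.7  -59.4] [ 0.635 -0.144  0.08 ]
top large 264 [ 646.1 -161.9  116.    59.8  -60.4] [ 0.626 -0.127  0.04 ]
zmax 0.15689027819247964
by [0.71488663 0.0095373  0.10605439]
by [0.63833274 0.41181404 0.0556311 ]
scene strip 164 [ 664.7 -172.6   82.6   22.9  -59.3] [ 0.662 -0.176  0.149]
scene small 123 [ 669.1 -170.9   83.    28.2  -70.6] [ 0.671 -0.169  0.119]
scene medium 203 [ 658.5 -169.4   87.4   52.   -60.9] [ 0.669 -0.164  0.079]
scene large 239 [ 656.9 -161.   119.1   62.7  -65.1] [ 0.672 -0.161  0.039]
zmax 0.15230018648297403
```

View pics/z.png

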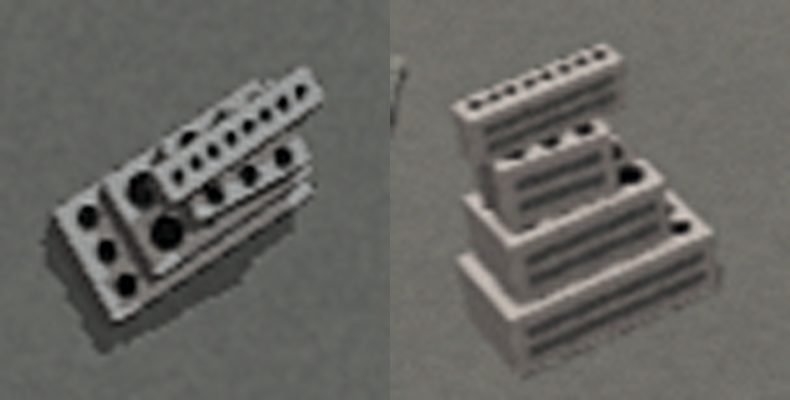

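Run:
```python
from h import *
c=env.camera('scene'); g=c['image'].max(2); W=world(c)
for n,(u,v) in dict(strip=(353,209),small=(323,243),large=(270,210),medium=(141,216)).items():
    m=np.zeros_like(g); s_=np.s_[v-17:v+17,u-32:u+32]; m[s_]=(g[s_]<50)
    k,l,s,_=cv2.connectedComponentsWithStats(m,connectivity=4); i=1+s[1:,4].argmax()
    cs=cv2.findContours((l==i).astype(np.uint8),cv2.RETR_EXTERNAL,cv2.CHAIN_APPROX_NONE)[0]
    print('tray',n,rect(plane(c,cs[0],.003)), np.nanmedian(W[l==i],0).round(4))
c2=env.camera('top');W2=world(c2)
# bench z plane fit in both
for W_ in (W,W2):
    r=(abs(W_[...,0]-.6)<.25)&(abs(W_[...,1])<.35)&(abs(W_[...,2])<.012)
    P=W_[r]; print(np.linalg.lstsq(np.c_[P[:,:2],np.ones(len(P))],P[:,2],rcond=None)[0])
# small rack / strip corner views: camera rows of strip depth-top in scene
s=env.get_state(); q=s['eef_rot']; from scipy.spatial.transform import Rotation as Ro
R=Ro.from_quat([q[1],q[2],q[3],q[0]]).as_matrix(); tip=s['eef_pos']+R@[0,0,.182]; print('tip',tip,'y',R[:,1],'x',R[:,0])
for nm,W_ in(('scene',W),('top',W2)):
    r=(abs(W_[...,0]-tip[0])<.12)&(abs(W_[...,1]-tip[1])<.12)&(abs(W_[...,2]-tip[2])<.03)
    P=W_[r]; print(nm,len(P),np.nanmin(P,0) if len(P) else'',np.nanmax(P,0) if len(P) else'',np.nanmean(P,0) if len(P) else '')
```

```text
tray strip [497.  278.3  90.5  18.9  57.4] [0.497  0.2798 0.0024]
tray small [644.7 160.5  67.8  41.9  82.8] [0.6436 0.1602 0.0022]
tray large [476.6  35.7 122.9  61.3 -76.4] [0.4765 0.0348 0.0021]
tray medium [ 454.6 -333.6   95.3   51.9   86.6] [ 0.4534 -0.3332  0.0019]
[-0.00212023  0.00058656  0.00059213]
[-0.0019397   0.00069124  0.00085234]
tip [0.20938478 0.58870589 0.22250626] y [ 3.35144583e-01  9.42166581e-01 -4.92061294e-04] x [-9.42166684e-01  3.35144651e-01  5.88150539e-05]
scene 66 [0.18661058 0.53365628 0.22153376] [0.2414041 0.6323699 0.2507951] [0.21882486 0.58783455 0.23637038]
top 41 [0.20182611 0.53682726 0.22189778] [0.23718572 0.63363419 0.25203832] [0.22694032 0.62759975 0.2345895 ]
```

```bash
cat >> h.py <<'E'
from scipy.spatial.transform import Rotation as Ro
def tool():
    s=env.get_state(); w,x,y,z=s['eef_rot']; R=Ro.from_quat([x,y,z,w]).as_matrix()
    return s,R,s['eef_pos']+R@[0,0,.164],np.degrees(np.arctan2(R[1,1],R[0,1]))
def plan(x,y,z,a):
    s,R,g,a0=tool(); d=(a-a0+90)%180-90
    Rn=Ro.from_rotvec([0,0,np.radians(d)]).as_matrix()@R
    v=Rn.T@(np.array([x,y,z])-g)/.05
    print('t',s['clock'],'grasp',g.round(4),'yaw',a0.round(1),'| turn units',round(-d/6,2),'shift units',v.round(2),'len',np.linalg.norm(v).round(1),'j6',s['joint_positions'][5].round(2),'open',s['opening'],'F',s['finger_force'])
E
python3 -c "
from h import *
plan(.659,-.173,.24,30.7)"
```

```text
t 0.35 grasp [0.2094 0.5887 0.2405] yaw 70.4 | turn units 6.62 shift units [-1.769e+01 -5.000e-02  1.000e-02] len 17.7 j6 -0.18 open 0.08683822129697014 F 0.0
```

>>> arm_command([
  [0,0,0,0.5],
  [0,0,0,0.9],
  [0,0,0,0.9],
  [0,0,0,0.9],
  [0,0,0,0.9],
  [0,0,0,0.9],
  [0,0,0,0.9],
  [0,0,0,0.5],
  [0,0,0,0.22],
  [-0.3,0,0,0],
  [-0.6,0,0,0],
  [-0.7,0,0,0],
  [-0.7,0,0,0],
  [-0.7,0,0,0],
  [-0.7,0,0,0],
  [-0.7,0,0,0],
  [-0.7,0,0,0],
  [-0.7,0,0,0],
  [-0.7,0,0,0],
  [-0.7,0,0,0],
], hand=1, force=15)

```text
clock: 2.35
eef_pos: [0.3935, 0.2771, 0.4049]
eef_rot: [0.0, 0.494, 0.869, -0.0]
ft_force: [1.4, 0.2, -0.5]
opening: 0.0871
finger_force: 0.0
```

>>> arm_command([
  [-0.7,0,0,0],
  [-0.7,0,0,0],
  [-0.7,0,0,0],
  [-0.7,0,0,0],
  [-0.7,0,0,0],
  [-0.7,0,0,0],
  [-0.7,0,0,0],
  [-0.7,0,0,0],
  [-0.7,0,0,0],
  [-0.7,0,0,0],
  [-0.7,0,0,0],
  [-0.7,0,0,0],
  [-0.7,0,0,0],
  [-0.6,0,0,0],
  [-0.4,0,0,0],
  [-0.2,0,0,0],
  [0,0,0,0],
  [0,0,0,0],
])

```text
clock: 4.15
eef_pos: [0.6554, -0.1631, 0.4045]
eef_rot: [-0.001, 0.495, 0.869, 0.0]
ft_force: [-0.5, -0.3, 0.0]
opening: 0.0872
finger_force: 0.0
```

Run:
```python
from h import *
plan(.659,-.173,.24,30.7)
ims=[]
s,R,g,a=tool()
for n in('top','scene'):
    c=snap(n,n+'1.png'); im=c['image'][:,:,::-1].copy()
    Q=np.array([g+R@[0,sy*.0435,.018] for sy in(-1,1)]+[g+R@[0,0,.018]])
    p=cv2.projectPoints(Q,np.array(c['rvec']),np.array(c['tvec']),np.array([[c['fx'],0,c['cx']],[0,c['fy'],c['cy']],[0,0,1.]]),None)[0].reshape(-1,2)
    print(n,p.round(1)); u,v=p[2].astype(int)
    cr=cv2.resize(im[v-40:v+40,u-40:u+40],(400,400),interpolation=2)
    for q in p: cv2.circle(cr,tuple(int(k) for k in (q-[u-40,v-40]+.5)*5),2,(0,0,255),-1)
    ims.append(cr)
cv2.imwrite('pics/g.png',np.hstack(ims))
```

```text
t 4.15 grasp [ 0.6552 -0.163   0.2405] yaw 30.7 | turn units 0.0 shift units [-0.21 -0.04  0.01] len 0.2 j6 -0.95 open 0.0872210481616573 F 0.0
top [[382.2 184.1]
 [360.7 151.6]
 [371.4 167.8]]
scene [[181.1 175.4]
 [199.5 191.3]
 [190.1 183.1]]
```

View pics/g.png

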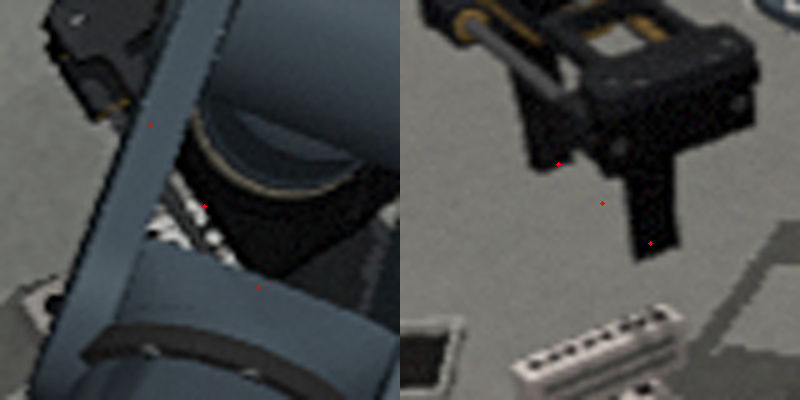

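The scene crop shows the right fingertip at about (650,250), close to the projected mark at (650,243). I'll put numbers on the camera offset using the depth points of that finger.

Run:
```python
from h import *
s,R,g,a=tool()
c=dict(np.load('pics/scene1.png.npz')); W=world(c); L=(W-g)@R
m=(abs(L[...,0])<.03)&(abs(abs(L[...,1])-.05)<.02)&(L[...,2]>-.03)&(L[...,2]<.03)
for sg in(1,-1):
    P=L[m&(np.sign(L[...,1])==sg)]*1000; print(sg,len(P),'y pct',np.percentile(P[:,1],[2,25,50,75,98]).round(1),'zmax',np.percentile(P[:,2],[98,100]).round(1))
    F=P[abs(P[:,1]-np.median(P[:,1]))<4]; print('  x range',np.percentile(F[:,0],[1,50,99]).round(1))
c=dict(np.load('pics/top0.png.npz')); q=[-3.394e-04,0.170062,0.98543,-9.627e-04]
R=Ro.from_quat(q[1:]+q[:1]).as_matrix(); g=np.array([0.2092899,0.58857553,0.40384])+R@[0,0,.164]
for n in('top','scene'):
  c=dict(np.load(f'pics/{n}0.png.npz')); L=(world(c)-g)@R*1000
  for z0 in(-51,):
    m=(abs(L[...,0])<60)&(abs(L[...,1])<120)&(abs(L[...,2])<20)
    for sg in(1,-1):
        P=L[m&(np.sign(L[...,1])==sg)]
        if len(P): print(n,sg,len(P),np.percentile(P,[3,50,97],axis=0).round(1).tolist())
```

```text
1 177 y pct [45.9 51.3 52.9 54.9 59.4] zmax [18.8 20.3]
  x range [-13.6  -2.9   9.7]
-1 146 y pct [-54.3 -47.8 -45.2 -44.  -41.9] zmax [18.7 21.1]
  x range [-14.1  -6.2   7.5]
top 1 42 [[-11.6, 41.7, -15.1], [-4.7, 44.3, 4.0], [7.7, 50.0, 17.2]]
top -1 1 [[-11.6, -53.5, 14.3], [-11.6, -53.5, 14.3], [-11.6, -53.5, 14.3]]
scene 1 47 [[-16.0, 40.6, -18.2], [-10.9, 44.9, -0.4], [5.9, 50.5, 17.5]]
scene -1 37 [[-18.0, -55.4, -19.3], [-11.2, -51.5, 1.9], [1.1, -46.4, 16.5]]
```

>>> arm_command([
  [-0.09,-0.02,0.2,0],
  [-0.09,0,0.3,0],
  [0,0,0.3,0],
  [0,0,0.3,0],
  [0,0,0.3,0],
  [0,0,0.25,0],
  [0,0,0.15,0],
  [0,0,0.1,0],
  [0,0,0.07,0],
  [0,0,0,0],
  [0,0,0,0],
])

```text
clock: 5.35
eef_pos: [0.6601, -0.1719, 0.3068]
eef_rot: [0.001, 0.495, 0.869, 0.0]
ft_force: [-0.8, 0.1, -0.6]
opening: 0.087
finger_force: 0.0
```

>>> arm_command([
  [0,0,0,0],
  [0,0,0,0],
  [0,0,0,0],
  [0,0,0,0],
  [0,0,0,0],
  [0,0,0,0],
  [0,0,0,0],
  [0,0,0,0],
  [0,0,0,0],
  [0,0,0,0],
  [0,0,0,0],
  [0,0,0,0],
], hand=0, force=12)

```text
clock: 6.55
eef_pos: [0.6598, -0.1718, 0.3062]
eef_rot: [-0.0, 0.495, 0.869, -0.0]
ft_force: [-0.4, -0.2, -1.2]
opening: 0.0179
finger_force: 12.0
```

>>> arm_command([
  [0,0,-0.1,0],
  [0,0,-0.2,0],
  [0,0,-0.4,0],
  [0,0,-0.4,0],
  [0,0,-0.4,0],
  [0,0,-0.4,0],
  [0,0,-0.2,0],
  [0,0,-0.1,0],
  [0,0,0,0],
  [0,0,0,0],
])

```text
clock: 7.55
eef_pos: [0.6596, -0.1717, 0.4153]
eef_rot: [-0.001, 0.495, 0.869, -0.0]
ft_force: [-0.1, -0.4, -0.8]
opening: 0.0183
finger_force: 12.0
```

Run:
```python
from h import *
plan(.4997,.2795,.22,-32.8)
snap('scene','s2.png')
```

```text
t 7.55 grasp [ 0.6593 -0.1716  0.2513] yaw 30.7 | turn units 10.58 shift units [ 5.85 -7.57  0.64] len 9.6 j6 -0.95 open 0.018265087737377488 F 12.000016933889128
```

View pics/s2.png

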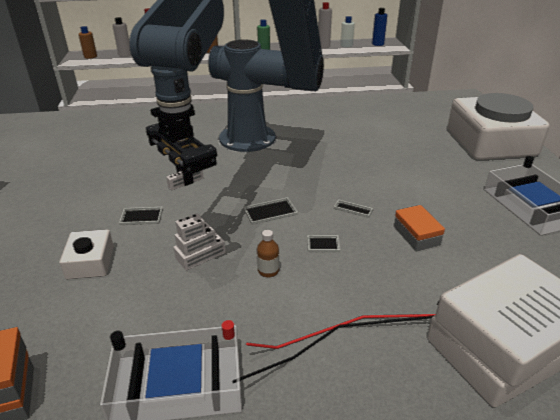

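The scene view shows the strip held by the fingers at (180,180), with the rest of the stack undisturbed at (198,240).

>>> arm_command([
  [0,0,0,0.5],
  [0,0,0,0.8],
  [0,0,0,0.9],
  [0,0,0,0.9],
  [0,0,0,0.9],
  [0,0,0,0.9],
  [0,0,0,0.9],
  [0,0,0,0.9],
  [0,0,0,0.9],
  [0,0,0,0.9],
  [0,0,0,0.9],
  [0,0,0,0.8],
  [0,0,0,0.38],
])

```text
clock: 8.9
eef_pos: [0.6597, -0.1718, 0.4148]
eef_rot: [-0.001, 0.878, 0.478, -0.001]
ft_force: [0.9, -0.2, -1.4]
opening: 0.0178
finger_force: 12.0
```

>>> arm_command([
  [0.15,-0.2,0,0],
  [0.3,-0.4,0,0],
  [0.4,-0.5,0,0],
  [0.4,-0.5,0,0],
  [0.4,-0.5,0,0],
  [0.4,-0.5,0,0],
  [0.4,-0.5,0,0],
  [0.4,-0.55,0,0],
  [0.4,-0.55,0,0],
  [0.4,-0.55,0,0],
  [0.4,-0.55,0,0],
  [0.4,-0.55,0,0],
  [0.4,-0.55,0,0],
  [0.4,-0.55,0.2,0],
  [0.3,-0.4,0.3,0],
  [0.2,-0.25,0.3,0],
  [0.1,-0.07,0.3,0],
  [0,0,0,0],
  [0,0,0,0],
  [0,0,0,0],
])

```text
clock: 10.9
eef_pos: [0.496, 0.2815, 0.3619]
eef_rot: [0.0, 0.878, 0.479, 0.0]
ft_force: [0.7, 0.2, -0.9]
opening: 0.018
finger_force: 12.0
```

Run:
```python
from h import *
plan(.4997,.2795,.0295,-32.8)
s,R,g,a=tool()
c=snap('scene','s3.png'); L=(world(c)-g)@R*1000
m=(abs(L[...,0])<70)&(abs(L[...,1])<14)&(L[...,2]>-10)&(L[...,2]<24)&(c['image'].min(2)>110)
P=L[m]; print(len(P),np.percentile(P,[1,50,99],axis=0).round(1))
u,v=353,200
cv2.imwrite('pics/s3c.png',cv2.resize(c['image'][v-50:v+30,u-60:u+60,::-1],(720,480),interpolation=2))
```

```text
t 10.9 grasp [0.4962 0.2816 0.1979] yaw -32.8 | turn units 0.0 shift units [0.   0.08 3.37] len 3.4 j6 0.89 open 0.01796030091578967 F 11.999922106624581
11 [[33.  -5.6 -7.6]
 [37.4  2.5 -5.8]
 [41.2  9.9 -2.5]]
```

View pics/s3c.png

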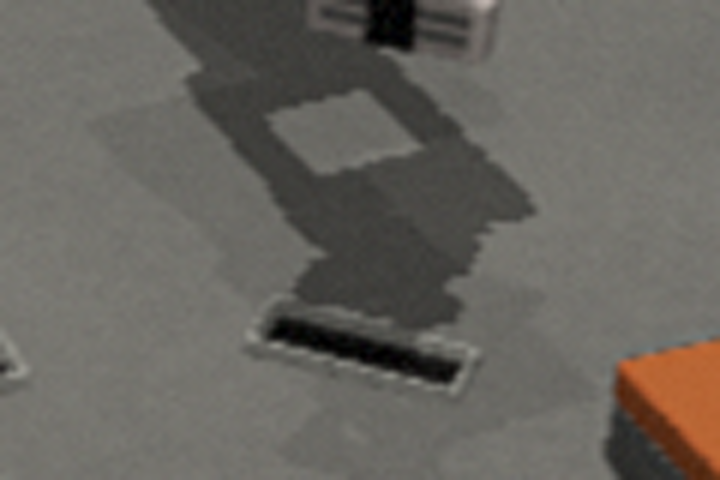

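The held strip sits over the tray at (365,345) in the crop, maybe 3 mm longer on the right. I'll lower it and check again.

>>> arm_command([
  [0,0.08,0.2,0],
  [0,0,0.35,0],
  [0,0,0.4,0],
  [0,0,0.4,0],
  [0,0,0.4,0],
  [0,0,0.4,0],
  [0,0,0.35,0],
  [0,0,0.25,0],
  [0,0,0.15,0],
  [0,0,0.1,0],
  [0,0,0,0],
  [0,0,0,0],
  [0,0,0,0],
])

```text
clock: 12.25
eef_pos: [0.4994, 0.2797, 0.212]
eef_rot: [0.0, 0.878, 0.479, 0.001]
ft_force: [-0.6, -0.3, -0.4]
opening: 0.018
finger_force: 12.0
```

Run:
```python
from h import *
plan(.4997,.2795,.0295,-32.8)
c=snap('scene','s4.png')
u,v=353,200
cv2.imwrite('pics/s4c.png',cv2.resize(c['image'][v-35:v+25,u-40:u+40,::-1],(800,600),interpolation=2))
```

```text
t 12.25 grasp [0.4997 0.2798 0.048 ] yaw -32.8 | turn units 0.0 shift units [-0.01  0.    0.37] len 0.4 j6 0.89 open 0.017973602261755192 F 11.999934595660307
```

View pics/s4c.png

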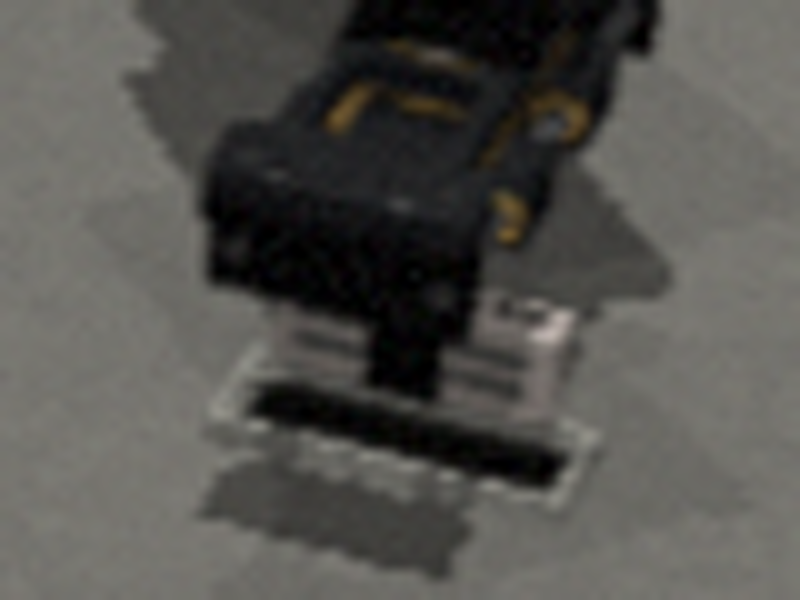

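Run:
```python
from h import *
c=dict(np.load('pics/s4.png.npz'))
f=lambda p,h: plane(c,[[313+x/10-.5,165+y/10-.5] for x,y in p],h)*1000
b=f([(270,372),(550,422)],.026); t=f([(215,415),(560,505),(600,435),(262,345)],.009)
a=np.radians(57.2); ax=np.array([np.cos(a),np.sin(a)]); n=np.array([np.sin(a),-np.cos(a)])
print(b,t,'len',np.linalg.norm(b[1]-b[0]))
d=b.mean(0)-9*n-t.mean(0); print('centre strip',b.mean(0)-9*n,'tray',t.mean(0),'along',d@ax,'across',d@n)
```

```text
[[493.02328298 237.1013841 ]
 [527.8824968  310.65837015]] [[488.52201006 222.85541264]
 [544.84552258 310.70724974]
 [512.61087585 331.2821455 ]
 [454.48862076 244.23579051]] len 81.39898639238866
centre strip [502.88779046 278.75525102] tray [500.11675731 277.2701496 ] along 2.7494180642269086 across 1.524746291113126
```

>>> arm_command([
  [-0.04,-0.02,0.05,0],
  [0,0,0.1,0],
  [0,0,0.1,0],
  [0,0,0.08,0],
  [0,0,0.04,0],
  [0,0,0,0],
  [0,0,0,0],
  [0,0,0,0],
])

```text
clock: 13.1
eef_pos: [0.4974, 0.2785, 0.1929]
eef_rot: [0.0, 0.878, 0.479, 0.0]
ft_force: [0.1, 0.0, -0.1]
opening: 0.0181
finger_force: 12.0
```

>>> arm_command([
  [0,0,0,0],
  [0,0,0,0],
  [0,0,0,0],
  [0,0,0,0],
  [0,0,0,0],
  [0,0,0,0],
  [0,0,0,0],
  [0,0,0,0],
], hand=0.4)

```text
clock: 13.9
eef_pos: [0.4973, 0.2785, 0.1928]
eef_rot: [0.0, 0.878, 0.479, 0.0]
ft_force: [0.7, -0.2, -0.5]
opening: 0.0349
finger_force: 0.0
```

>>> arm_command([
  [0,0,-0.1,0],
  [0,0,-0.3,0],
  [0,0,-0.5,0],
  [0,0,-0.6,0],
  [0,0,-0.6,0],
  [0,0,-0.6,0],
  [0,0,-0.6,0],
  [0,0,-0.5,0],
  [0,0,-0.3,0],
  [0,0,-0.1,0],
])

```text
clock: 14.9
eef_pos: [0.4973, 0.2785, 0.4061]
eef_rot: [0.001, 0.878, 0.479, 0.003]
ft_force: [1.0, -0.5, -0.1]
opening: 0.035
finger_force: 0.0
```

```bash
cat > chk.py <<'E'
from h import *
import sys
# compare rack top face rect with tray outer-rim rect in the top image (flat depth bands)
T=dict(strip=(.4997,.2795,.033,57),small=(.6473,.163,.043,82),medium=(.4568,-.3317,.043,86.5),large=(.4796,.0386,.043,-76.5))
nm=sys.argv[1]; x,y,h,a=T[nm]
for n in('top','scene'):
    c=env.camera(n); W=world(c); near=np.hypot(W[...,0]-x,W[...,1]-y)<.1
    m=near&(abs(W[...,2]-h)<.004)
    vv,uu=np.nonzero(m)
    if len(vv)>20: print(n,'top face',len(vv),rect(plane(c,np.c_[uu,vv],h)),'medZ',np.nanmedian(W[m][:,2]).round(4))
E
python3 chk.py strip; python3 m.py
python3 - <<'E'
from h import *
plan(.657,-.174,.24,25.2)
E
```

```text
top top face 155 [495.3 275.7  80.3  17.8  58. ] medZ 0.0331
scene top face 102 [502.2 275.6  82.8  26.   51.6] medZ 0.0318
tray strip [509.4 299.3 154.7 116.3  12.1]
tray small [644.8 161.6  68.6  50.2  82.1]
tray large [476.9  37.5 125.4  70.9 -76.3]
tray medium [ 454.3 -332.4   95.5   59.5   88.5]
top small 354 [ 654.5 -175.9   60.2   40.2  -64.8] [ 0.655 -0.176  0.119]
top medium 227 [ 650.3 -167.7   87.1   49.9  -59.8] [ 0.637 -0.145  0.079]
top large 264 [ 645.7 -161.1  115.    59.8  -60.4] [ 0.627 -0.129  0.04 ]
zmax 0.1263022793527376
by [0.71450959 0.00955629 0.10774787]
by [0.63709294 0.40944671 0.0636041 ]
scene small 248 [ 662.5 -176.7   60.7   43.3  -63.7] [ 0.66  -0.177  0.119]
scene medium 200 [ 658.9 -169.2   87.4   52.9  -60.9] [ 0.668 -0.162  0.079]
scene large 233 [ 653.8 -163.1  117.2   63.   -60.8] [ 0.671 -0.161  0.039]
zmax 0.12270102597280018
t 15.15 grasp [0.4965 0.2782 0.2378] yaw -32.8 | turn units -9.66 shift units [-9.55 -0.95 -0.03] len 9.6 j6 0.89 open 0.034900490534638215 F 0.0
```

>>> arm_command([
  [0,0,0,-0.5],
  [0,0,0,-0.8],
  [0,0,0,-0.9],
  [0,0,0,-0.9],
  [0,0,0,-0.9],
  [0,0,0,-0.9],
  [0,0,0,-0.9],
  [0,0,0,-0.9],
  [0,0,0,-0.9],
  [0,0,0,-0.9],
  [0,0,0,-0.8],
  [0,0,0,-0.4],
], hand=1)

```text
clock: 16.35
eef_pos: [0.497, 0.2783, 0.4013]
eef_rot: [-0.001, 0.533, 0.846, -0.001]
ft_force: [0.3, -0.2, 0.8]
opening: 0.087
finger_force: 0.0
```

>>> arm_command([
  [-0.3,0,0,0],
  [-0.5,-0.06,0,0],
  [-0.6,-0.06,0,0],
  [-0.6,-0.06,0,0],
  [-0.6,-0.06,0,0],
  [-0.6,-0.06,0,0],
  [-0.6,-0.06,0,0],
  [-0.6,-0.06,0,0],
  [-0.6,-0.06,0,0],
  [-0.6,-0.06,0,0],
  [-0.6,-0.06,0,0],
  [-0.6,-0.06,0,0],
  [-0.6,-0.06,0,0],
  [-0.6,-0.06,0,0],
  [-0.6,-0.06,0,0],
  [-0.5,-0.06,0,0],
  [-0.3,-0.04,0,0],
  [-0.12,0,0,0],
  [0,0,0,0],
  [0,0,0,0],
])

```text
clock: 18.35
eef_pos: [0.6588, -0.1707, 0.4024]
eef_rot: [-0.001, 0.534, 0.845, 0.0]
ft_force: [0.5, -0.5, 0.6]
opening: 0.0868
finger_force: 0.0
```

```bash
python3 -c "
from h import *
plan(.657,-.1725,.106,25.5)"
```

```text
t 18.35 grasp [ 0.6586 -0.1706  0.2384] yaw 25.4 | turn units -0.01 shift units [-0.02 -0.04  2.65] len 2.6 j6 -0.86 open 0.0867897237109858 F 0.0
```

>>> arm_command([
  [-0.02,-0.04,0.2,0],
  [0,0,0.35,0],
  [0,0,0.4,0],
  [0,0,0.4,0],
  [0,0,0.4,0],
  [0,0,0.35,0],
  [0,0,0.25,0],
  [0,0,0.15,0],
  [0,0,0.1,0],
  [0,0,0.05,0],
  [0,0,0,0],
  [0,0,0,0],
])

```text
clock: 19.55
eef_pos: [0.658, -0.1735, 0.271]
eef_rot: [0.001, 0.534, 0.845, 0.0]
ft_force: [0.3, 0.6, -0.3]
opening: 0.0871
finger_force: 0.0
```

>>> arm_command([
  [0,0,0,0],
  [0,0,0,0],
  [0,0,0,0],
  [0,0,0,0],
  [0,0,0,0],
  [0,0,0,0],
  [0,0,0,0],
  [0,0,0,0],
  [0,0,0,0],
  [0,0,0,0],
], hand=0, force=12)

```text
clock: 20.55
eef_pos: [0.6576, -0.1734, 0.2702]
eef_rot: [-0.0, 0.534, 0.845, -0.0]
ft_force: [-1.3, 0.3, -0.2]
opening: 0.0398
finger_force: 12.0
```

>>> arm_command([
  [0,0,-0.1,0],
  [0,0,-0.2,0],
  [0,0,-0.4,0],
  [0,0,-0.5,0],
  [0,0,-0.5,0],
  [0,0,-0.5,0],
  [0,0,-0.4,0],
  [0,0,-0.2,0],
  [0,0,-0.1,0],
  [0,0,0,0],
  [0,0,0,0],
])

```text
clock: 21.65
eef_pos: [0.6574, -0.1733, 0.4141]
eef_rot: [-0.001, 0.534, 0.845, -0.0]
ft_force: [0.2, -0.4, -0.9]
opening: 0.04
finger_force: 12.0
```

```bash
python3 -c "
from h import *
plan(.6475,.1645,.031,-7.7)"; python3 m.py | grep -E 'top|scene'
```

```text
t 21.65 grasp [ 0.6571 -0.1731  0.2501] yaw 25.4 | turn units 5.52 shift units [ 6.66 -1.09  4.39] len 8.1 j6 -0.87 open 0.03999607851482675 F 11.99997897259891
top large 84 [ 646.8 -115.3   57.2   27.5  -23.2] [ 0.639 -0.114  0.04 ]
scene medium 455 [ 658.1 -169.1   87.5   53.2  -59.6] [ 0.657 -0.17   0.079]
scene large 234 [ 655.7 -161.4  118.2   62.3  -64. ] [ 0.669 -0.161  0.039]
```

>>> arm_command([
  [0,0,0,0.5],
  [0,0,0,0.9],
  [0,0,0,0.9],
  [0,0,0,0.9],
  [0,0,0,0.9],
  [0,0,0,0.9],
  [0,0,0,0.52],
])

```text
clock: 22.5
eef_pos: [0.6577, -0.1734, 0.4143]
eef_rot: [-0.001, 0.754, 0.657, -0.0]
ft_force: [-0.2, 0.0, 0.1]
opening: 0.0402
finger_force: 12.0
```

>>> arm_command([
  [0.2,0,0,0],
  [0.4,-0.09,0,0],
  [0.5,-0.1,0,0],
  [0.5,-0.1,0,0],
  [0.5,-0.1,0,0],
  [0.5,-0.1,0,0],
  [0.5,-0.1,0,0],
  [0.5,-0.1,0,0],
  [0.5,-0.1,0,0],
  [0.5,-0.1,0,0],
  [0.5,-0.1,0,0],
  [0.5,-0.1,0,0],
  [0.5,-0.1,0,0],
  [0.36,0,0,0],
  [0.2,0,0,0],
  [0,0,0,0],
  [0,0,0,0],
])

```text
clock: 24.2
eef_pos: [0.6435, 0.1643, 0.4151]
eef_rot: [0.0, 0.753, 0.658, -0.0]
ft_force: [-0.1, -0.0, -0.1]
opening: 0.04
finger_force: 12.0
```

```bash
python3 -c "
from h import *
plan(.6475,.1645,.031,-7.7)"
```

```text
t 24.2 grasp [0.6434 0.1642 0.2511] yaw -7.7 | turn units 0.0 shift units [0.02 0.08 4.4 ] len 4.4 j6 0.22 open 0.040025859976154314 F 11.999975651269779
```

>>> arm_command([
  [0.02,0.08,0.2,0],
  [0,0,0.4,0],
  [0,0,0.5,0],
  [0,0,0.5,0],
  [0,0,0.5,0],
  [0,0,0.5,0],
  [0,0,0.5,0],
  [0,0,0.4,0],
  [0,0,0.3,0],
  [0,0,0.2,0],
  [0,0,0.1,0],
  [0,0,0,0],
  [0,0,0,0],
])

```text
clock: 25.5
eef_pos: [0.6479, 0.165, 0.211]
eef_rot: [0.001, 0.753, 0.658, 0.001]
ft_force: [0.7, -0.4, -0.2]
opening: 0.0398
finger_force: 12.0
```

Run:
```python
from h import *
plan(.6475,.1645,.031,-7.7)
c=snap('scene','s5.png')
u,v=323,238
cv2.imwrite('pics/s5c.png',cv2.resize(c['image'][v-35:v+25,u-40:u+40,::-1],(800,600),interpolation=2))
```

```text
t 25.5 grasp [0.6482 0.165  0.047 ] yaw -7.7 | turn units -0.0 shift units [-0.01 -0.01  0.32] len 0.3 j6 0.22 open 0.03984234692424211 F 12.00003928039223
```

View pics/s5c.png

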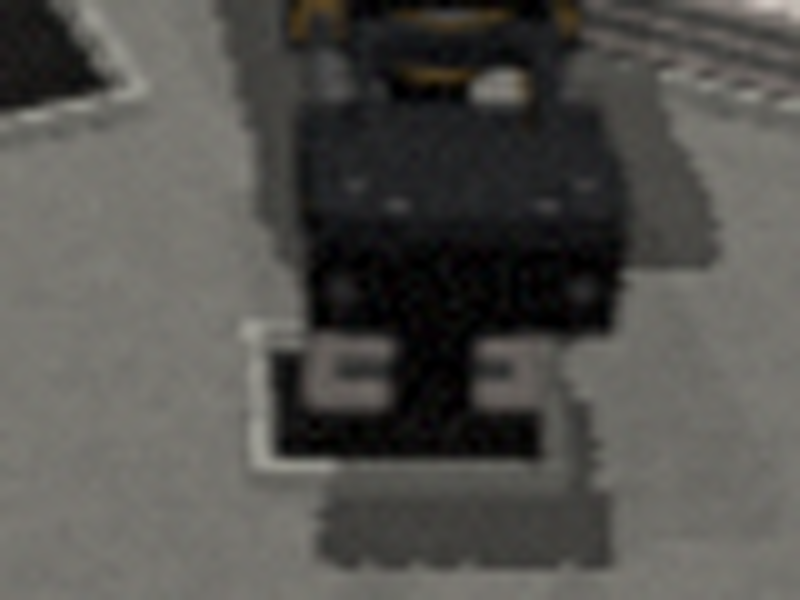

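Run:
```python
from h import *
c=dict(np.load('pics/s5.png.npz'))
f=lambda p,h: plane(c,[[283+x/10-.5,203+y/10-.5] for x,y in p],h)*1000
b=f([(308,410),(545,408)],.021); t=f([(275,458),(540,458)],.009)
a=np.radians(82.3); ax=np.array([np.cos(a),np.sin(a)]); n=np.array([np.sin(a),-np.cos(a)])
print(np.linalg.norm(b[1]-b[0]),np.linalg.norm(t[1]-t[0]))
B=b.mean(0)-20*n; T=t.mean(0)-28*n; d=B-T; print(B,T,'along',d@ax,'across',d@n)
```

```text
61.405981915566855 68.74092048368094
[649.09694505 163.6458908 ] [645.90676224 159.34455949] along 4.689987490756851 across 2.585098596804644
```

>>> arm_command([
  [-0.07,-0.03,0.05,0],
  [0,0,0.1,0],
  [0,0,0.1,0],
  [0,0,0.06,0],
  [0,0,0.02,0],
  [0,0,0,0],
  [0,0,0,0],
  [0,0,0,0],
])

```text
clock: 26.35
eef_pos: [0.6456, 0.1618, 0.1938]
eef_rot: [0.0, 0.753, 0.658, 0.0]
ft_force: [-0.3, -0.4, -0.5]
opening: 0.0396
finger_force: 12.0
```

>>> arm_command([
  [0,0,0,0],
  [0,0,0,0],
  [0,0,0,0],
  [0,0,0,0],
  [0,0,0,0],
  [0,0,0,0],
  [0,0,0,0],
  [0,0,0,0],
], hand=0.75)

```text
clock: 27.15
eef_pos: [0.6456, 0.1618, 0.1937]
eef_rot: [0.0, 0.753, 0.658, 0.0]
ft_force: [0.5, -0.2, 0.2]
opening: 0.0652
finger_force: 0.0
```

>>> arm_command([
  [0,0,-0.1,0],
  [0,0,-0.3,0],
  [0,0,-0.5,0],
  [0,0,-0.6,0],
  [0,0,-0.6,0],
  [0,0,-0.6,0],
  [0,0,-0.6,0],
  [0,0,-0.5,0],
  [0,0,-0.3,0],
  [0,0,-0.1,0],
])

```text
clock: 28.15
eef_pos: [0.6457, 0.1618, 0.4077]
eef_rot: [0.002, 0.753, 0.658, 0.002]
ft_force: [-0.6, 0.2, -0.6]
opening: 0.0653
finger_force: 0.0
```

```bash
python3 chk.py small; python3 m.py|grep -E 'tray med|tray lar|medium|large'
python3 - <<'E'
from h import *
plan(.6530,-.1645,.24,30.4)
E
```

```text
top top face 62 [640.7 136.   36.5  12.9  -0.9] medZ 0.0424
scene top face 212 [652.5 157.6  58.7  42.   82.8] medZ 0.042
tray large [476.8  37.4 125.4  70.7 -76.3]
tray medium [ 454.3 -332.4   95.5   59.5   88.5]
top medium 590 [ 650.3 -167.6   88.5   49.7  -59.8] [ 0.65  -0.168  0.08 ]
top large 258 [ 646.  -161.7  115.3   59.8  -60.4] [ 0.626 -0.128  0.04 ]
scene medium 450 [ 659.1 -168.9   87.4   56.   -60.5] [ 0.657 -0.17   0.079]
scene large 228 [ 655.4 -163.2  116.4   61.5  -63.2] [ 0.67  -0.161  0.039]
t 28.4 grasp [0.6447 0.1616 0.2386] yaw -7.7 | turn units -6.35 shift units [-5.71 -3.16 -0.02] len 6.5 j6 0.21 open 0.06497915522669194 F 0.0
```

>>> arm_command([
  [0,0,0,-0.5],
  [0,0,0,-0.9],
  [0,0,0,-0.9],
  [0,0,0,-0.9],
  [0,0,0,-0.9],
  [0,0,0,-0.9],
  [0,0,0,-0.9],
  [0,0,0,-0.45],
], hand=1)

```text
clock: 29.2
eef_pos: [0.6453, 0.1617, 0.4021]
eef_rot: [-0.001, 0.496, 0.868, -0.001]
ft_force: [0.2, 0.6, 0.1]
opening: 0.0868
finger_force: 0.0
```

>>> arm_command([
  [-0.2,-0.16,0,0],
  [-0.4,-0.2,0,0],
  [-0.5,-0.3,0,0],
  [-0.5,-0.3,0,0],
  [-0.5,-0.3,0,0],
  [-0.5,-0.3,0,0],
  [-0.5,-0.3,0,0],
  [-0.5,-0.3,0,0],
  [-0.5,-0.3,0,0],
  [-0.5,-0.3,0,0],
  [-0.5,-0.2,0,0],
  [-0.4,-0.1,0,0],
  [-0.2,-0.1,0,0],
  [0,0,0,0],
  [0,0,0,0],
])

```text
clock: 30.7
eef_pos: [0.6533, -0.1635, 0.4034]
eef_rot: [-0.001, 0.497, 0.868, 0.0]
ft_force: [-1.1, -0.1, 0.3]
opening: 0.0872
finger_force: 0.0
```

```bash
python3 chk.py small; python3 -c "
from h import *
plan(.6530,-.1645,.066,30.4)"
```

```text
top top face 309 [643.5 158.8  60.1  40.4  82.1] medZ 0.0427
scene top face 217 [652.5 157.6  58.7  42.   82.8] medZ 0.042
t 30.8 grasp [ 0.6532 -0.1626  0.2396] yaw 30.5 | turn units 0.01 shift units [-0.03 -0.02  3.47] len 3.5 j6 -0.94 open 0.08706782284153577 F 0.0
```

>>> arm_command([
  [-0.03,-0.02,0.2,0],
  [0,0,0.4,0],
  [0,0,0.5,0],
  [0,0,0.5,0],
  [0,0,0.5,0],
  [0,0,0.5,0],
  [0,0,0.4,0],
  [0,0,0.25,0],
  [0,0,0.15,0],
  [0,0,0.07,0],
  [0,0,0,0],
  [0,0,0,0],
])

```text
clock: 32.0
eef_pos: [0.6538, -0.1659, 0.2312]
eef_rot: [0.001, 0.497, 0.868, 0.0]
ft_force: [-0.1, 0.4, -0.4]
opening: 0.0871
finger_force: 0.0
```

>>> arm_command([
  [0,0,0,0],
  [0,0,0,0],
  [0,0,0,0],
  [0,0,0,0],
  [0,0,0,0],
  [0,0,0,0],
  [0,0,0,0],
  [0,0,0,0],
  [0,0,0,0],
  [0,0,0,0],
], hand=0, force=12)

```text
clock: 33.0
eef_pos: [0.6532, -0.1659, 0.2303]
eef_rot: [-0.0, 0.497, 0.868, -0.0]
ft_force: [-0.6, -0.1, 0.9]
opening: 0.0498
finger_force: 12.0
```

>>> arm_command([
  [0,0,-0.1,0],
  [0,0,-0.2,0],
  [0,0,-0.4,0],
  [0,0,-0.4,0],
  [0,0,-0.4,0],
  [0,0,-0.4,0],
  [0,0,-0.2,0],
  [0,0,-0.1,0],
  [0,0,0,0],
  [0,0,0,0],
])

```text
clock: 34.0
eef_pos: [0.6531, -0.1657, 0.3394]
eef_rot: [-0.001, 0.497, 0.868, -0.0]
ft_force: [0.3, 0.6, -2.1]
opening: 0.0498
finger_force: 12.0
```

```bash
python3 -c "
from h import *
plan(.4567,-.3300,.031,-3)"; python3 m.py | grep -E 'large'
```

```text
t 34.0 grasp [ 0.6528 -0.1656  0.1754] yaw 30.4 | turn units 5.57 shift units [-3.49 -3.74  2.89] len 5.9 j6 -0.94 open 0.049775420295610204 F 11.999500910751522
tray large [500.2  25.1 202.6  86.3  50.9]
top large 49 [ 644.9 -108.9   34.9   17.2  -23.7] [ 0.642 -0.11   0.04 ]
scene large 679 [ 653.4 -163.2  116.3   63.4  -60. ] [ 0.653 -0.164  0.039]
```

>>> arm_command([
  [0,0,0,0.5],
  [0,0,0,0.9],
  [0,0,0,0.9],
  [0,0,0,0.9],
  [0,0,0,0.9],
  [0,0,0,0.9],
  [0,0,0,0.65],
])

```text
clock: 34.85
eef_pos: [0.6533, -0.1658, 0.3394]
eef_rot: [-0.001, 0.73, 0.684, -0.0]
ft_force: [-0.9, -0.1, -0.7]
opening: 0.0499
finger_force: 12.0
```

>>> arm_command([
  [-0.2,-0.2,0,0],
  [-0.4,-0.4,0,0],
  [-0.4,-0.45,0,0],
  [-0.4,-0.45,0,0],
  [-0.4,-0.45,0,0],
  [-0.4,-0.45,0,0],
  [-0.4,-0.45,0,0],
  [-0.4,-0.4,0,0],
  [-0.3,-0.3,0,0],
  [-0.2,-0.2,0,0],
  [0,0,0,0],
  [0,0,0,0],
])

```text
clock: 36.05
eef_pos: [0.4554, -0.3291, 0.3402]
eef_rot: [-0.0, 0.729, 0.685, 0.0]
ft_force: [0.3, 0.2, -0.3]
opening: 0.0498
finger_force: 12.0
```

```bash
python3 -c "
from h import *
plan(.4565,-.3302,.031,-3.5)"
```

```text
t 36.05 grasp [ 0.4555 -0.329   0.1762] yaw -3.5 | turn units -0.0 shift units [-0.02  0.02  2.9 ] len 2.9 j6 -0.76 open 0.049813156951014084 F 11.999606222379953
```

Stop about 13 mm above the floor and check.

>>> arm_command([
  [-0.02,0.02,0.2,0],
  [0,0,0.4,0],
  [0,0,0.5,0],
  [0,0,0.5,0],
  [0,0,0.4,0],
  [0,0,0.3,0],
  [0,0,0.2,0],
  [0,0,0.1,0],
  [0,0,0.05,0],
  [0,0,0,0],
  [0,0,0,0],
])

```text
clock: 37.15
eef_pos: [0.4567, -0.3303, 0.2084]
eef_rot: [0.001, 0.728, 0.685, -0.0]
ft_force: [-0.3, 0.9, -1.4]
opening: 0.0503
finger_force: 12.0
```

Run:
```python
from h import *
plan(.4565,-.3302,.031,-3.5)
c=snap('scene','s6.png')
u,v=141,211
cv2.imwrite('pics/s6c.png',cv2.resize(c['image'][v-30:v+18,u-32:u+32,::-1],(800,600),interpolation=2))
```

```text
t 37.15 grasp [ 0.4569 -0.3304  0.0444] yaw -3.5 | turn units 0.0 shift units [ 0.   -0.01  0.27] len 0.3 j6 -0.76 open 0.0502649164806486 F 11.999468018766493
```

View pics/s6c.png

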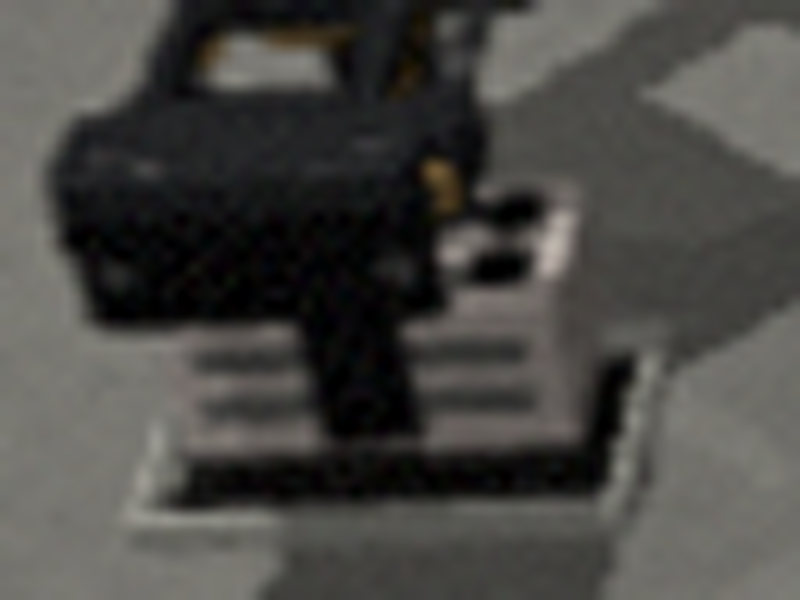

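The crop shows the medium rack centred over its tray to within about 2 mm: the rack front spans 190–550 and the tray 130–635. Lower and release.

>>> arm_command([
  [0.02,0,0.05,0],
  [0,0,0.1,0],
  [0,0,0.08,0],
  [0,0,0.05,0],
  [0,0,0,0],
  [0,0,0,0],
  [0,0,0,0],
])

```text
clock: 37.9
eef_pos: [0.4565, -0.3291, 0.1937]
eef_rot: [-0.0, 0.728, 0.685, 0.0]
ft_force: [0.7, 0.5, -0.9]
opening: 0.0498
finger_force: 12.0
```

>>> arm_command([
  [0,0,0,0],
  [0,0,0,0],
  [0,0,0,0],
  [0,0,0,0],
  [0,0,0,0],
  [0,0,0,0],
  [0,0,0,0],
  [0,0,0,0],
], hand=0.85)

```text
clock: 38.7
eef_pos: [0.4565, -0.3291, 0.1938]
eef_rot: [-0.0, 0.728, 0.685, -0.0]
ft_force: [-0.2, -0.2, -0.5]
opening: 0.0738
finger_force: 0.0
```

>>> arm_command([
  [0,0,-0.1,0],
  [0,0,-0.3,0],
  [0,0,-0.5,0],
  [0,0,-0.6,0],
  [0,0,-0.6,0],
  [0,0,-0.5,0],
  [0,0,-0.3,0],
  [0,0,-0.1,0],
])

```text
clock: 39.5
eef_pos: [0.4568, -0.3293, 0.347]
eef_rot: [0.003, 0.728, 0.685, -0.0]
ft_force: [0.2, -1.0, -1.6]
opening: 0.0739
finger_force: 0.0
```

```bash
python3 chk.py medium; python3 m.py|grep -E 'large'
python3 - <<'E'
from h import *
plan(.6482,-.1585,.18,29.8)
E
```

```text
top top face 468 [ 455.1 -327.9   83.1   50.    86.4] medZ 0.0428
scene top face 321 [ 465.1 -331.    88.5   58.5   86. ] medZ 0.0419
tray large [476.9  37.5 125.4  70.9 -76.3]
top large 860 [ 646.3 -162.2  115.7   59.8  -60.4] [ 0.647 -0.164  0.04 ]
scene large 678 [ 653.8 -163.2  116.9   63.5  -60.4] [ 0.653 -0.164  0.039]
t 39.75 grasp [ 0.456  -0.3285  0.179 ] yaw -3.5 | turn units -5.55 shift units [ 1.04  5.03 -0.03] len 5.1 j6 -0.76 open 0.0742444381500585 F 0.0
```

>>> arm_command([
  [0,0,0,-0.5],
  [0,0,0,-0.9],
  [0,0,0,-0.9],
  [0,0,0,-0.9],
  [0,0,0,-0.9],
  [0,0,0,-0.9],
  [0,0,0,-0.55],
], hand=1)

```text
clock: 40.45
eef_pos: [0.4563, -0.3289, 0.3424]
eef_rot: [-0.001, 0.5, 0.866, 0.0]
ft_force: [0.0, 1.0, 0.6]
opening: 0.0871
finger_force: 0.0
```

>>> arm_command([
  [0.04,0.23,0,0],
  [0.1,0.5,0,0],
  [0.1,0.6,0,0],
  [0.1,0.6,0,0],
  [0.1,0.6,0,0],
  [0.1,0.6,0,0],
  [0.1,0.6,0,0],
  [0.1,0.5,0,0],
  [0.1,0.4,0,0],
  [0.1,0.3,0,0],
  [0.1,0.1,0,0],
  [0,0,0,0],
  [0,0,0,0],
])

```text
clock: 41.75
eef_pos: [0.6484, -0.1593, 0.3436]
eef_rot: [-0.0, 0.502, 0.865, -0.0]
ft_force: [-0.4, 0.2, -0.8]
opening: 0.0869
finger_force: 0.0
```

```bash
python3 chk.py medium;python3 -c "
from h import *
plan(.6484,-.159,.028,29.6)"
```

```text
top top face 591 [ 455.  -329.2   85.6   49.6   86.4] medZ 0.0427
scene top face 316 [ 462.4 -331.    88.2   53.6   86.9] medZ 0.0419
t 41.85 grasp [ 0.6482 -0.1599  0.1798] yaw 29.7 | turn units 0.02 shift units [0.01 0.01 3.04] len 3.0 j6 -0.93 open 0.08709425271925862 F 0.0
```

>>> arm_command([
  [0.01,0.01,0.2,0],
  [0,0,0.4,0],
  [0,0,0.4,0],
  [0,0,0.4,0],
  [0,0,0.4,0],
  [0,0,0.4,0],
  [0,0,0.3,0],
  [0,0,0.25,0],
  [0,0,0.15,0],
  [0,0,0.1,0],
  [0,0,0.04,0],
  [0,0,0,0],
  [0,0,0,0],
])

```text
clock: 43.15
eef_pos: [0.6494, -0.1584, 0.1924]
eef_rot: [0.001, 0.502, 0.865, 0.0]
ft_force: [0.9, -0.2, 0.9]
opening: 0.0868
finger_force: 0.0
```

>>> arm_command([
  [0,0,0,0],
  [0,0,0,0],
  [0,0,0,0],
  [0,0,0,0],
  [0,0,0,0],
  [0,0,0,0],
  [0,0,0,0],
  [0,0,0,0],
], hand=0, force=12)

```text
clock: 43.95
eef_pos: [0.6489, -0.1584, 0.1919]
eef_rot: [-0.0, 0.501, 0.865, -0.0]
ft_force: [-3.1, -1.2, 2.9]
opening: 0.0601
finger_force: 12.0
```

>>> arm_command([
  [0,0,-0.1,0],
  [0,0,-0.2,0],
  [0,0,-0.4,0],
  [0,0,-0.4,0],
  [0,0,-0.4,0],
  [0,0,-0.4,0],
  [0,0,-0.4,0],
  [0,0,-0.4,0],
  [0,0,-0.2,0],
  [0,0,-0.1,0],
  [0,0,0,0],
  [0,0,0,0],
])

```text
clock: 45.15
eef_pos: [0.6488, -0.1582, 0.3408]
eef_rot: [-0.001, 0.502, 0.865, -0.0]
ft_force: [-0.5, 0.1, -1.6]
opening: 0.06
finger_force: 12.0
```

```bash
python3 -c "
from h import *
plan(.4793,.0404,.033,13.6)"
```

```text
t 45.15 grasp [ 0.6485 -0.158   0.1768] yaw 29.8 | turn units 2.7 shift units [ 4.65 -2.35  2.89] len 6.0 j6 -0.93 open 0.060005847074163524 F 11.994237278122455
```

>>> arm_command([
  [0,0,0,0.5],
  [0,0,0,0.8],
  [0,0,0,0.8],
  [0,0,0,0.6],
  [0.2,-0.1,0,0],
  [0.4,-0.2,0,0],
  [0.4,-0.2,0,0],
  [0.4,-0.2,0,0],
  [0.4,-0.2,0,0],
  [0.4,-0.2,0,0],
  [0.4,-0.2,0,0],
  [0.4,-0.2,0,0],
  [0.4,-0.2,0,0],
  [0.4,-0.2,0,0],
  [0.4,-0.2,0,0],
  [0.3,-0.15,0,0],
  [0.15,-0.1,0,0],
  [0,0,0,0],
  [0,0,0,0],
])

```text
clock: 47.05
eef_pos: [0.4808, 0.0398, 0.3419]
eef_rot: [0.001, 0.618, 0.786, 0.0]
ft_force: [-0.2, -0.1, -2.1]
opening: 0.0599
finger_force: 12.0
```

```bash
python3 -c "
from h import *
plan(.4793,.0404,.033,13.6)"
```

```text
t 47.05 grasp [0.4811 0.0397 0.1779] yaw 13.6 | turn units 0.0 shift units [ 0.02 -0.03  2.9 ] len 2.9 j6 -0.39 open 0.05992027834254522 F 11.994105214253068
```

>>> arm_command([
  [0.02,-0.03,0.2,0],
  [0,0,0.4,0],
  [0,0,0.5,0],
  [0,0,0.5,0],
  [0,0,0.4,0],
  [0,0,0.3,0],
  [0,0,0.2,0],
  [0,0,0.1,0],
  [0,0,0.05,0],
  [0,0,0,0],
  [0,0,0,0],
])

```text
clock: 48.15
eef_pos: [0.4788, 0.0406, 0.2098]
eef_rot: [0.001, 0.618, 0.786, 0.0]
ft_force: [-0.0, -0.8, -1.7]
opening: 0.0596
finger_force: 12.0
```

Run:
```python
from h import *
plan(.4793,.0404,.033,13.6)
c=snap('scene','s7.png')
u,v=270,205
cv2.imwrite('pics/s7c.png',cv2.resize(c['image'][v-35:v+25,u-40:u+40,::-1],(800,600),interpolation=2))
```

```text
t 48.15 grasp [0.479  0.0406 0.0458] yaw 13.6 | turn units -0.0 shift units [-0.    0.    0.26] len 0.3 j6 -0.39 open 0.05963192994058346 F 11.99430035019759
```

View pics/s7c.png

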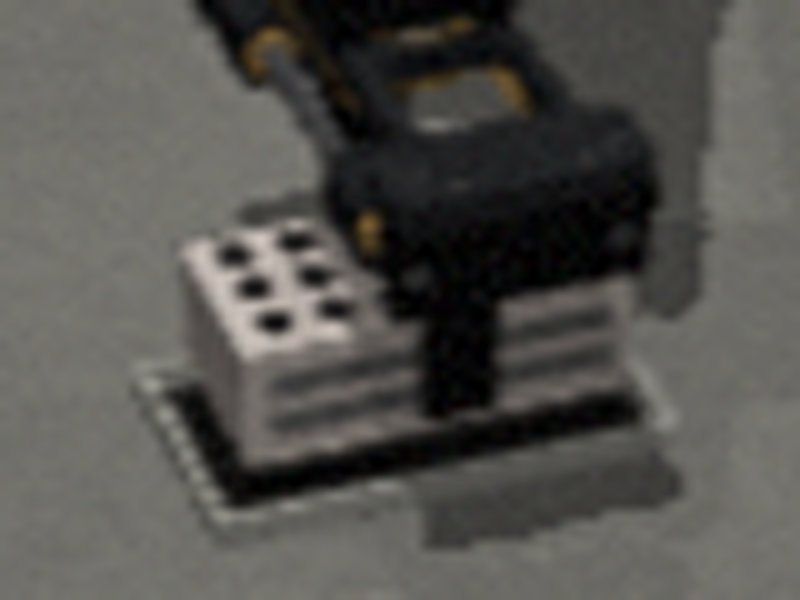

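The large rack front runs (240,465)–(632,388) over the tray front (215,525)–(675,420), so it is centred. Lower and release.

>>> arm_command([
  [0.01,0,0.05,0],
  [0,0,0.1,0],
  [0,0,0.08,0],
  [0,0,0.04,0],
  [0,0,0,0],
  [0,0,0,0],
  [0,0,0,0],
])

```text
clock: 48.9
eef_pos: [0.4785, 0.0411, 0.1958]
eef_rot: [0.0, 0.618, 0.786, 0.0]
ft_force: [0.1, -0.2, -1.3]
opening: 0.0599
finger_force: 12.0
```

>>> arm_command([
  [0,0,0,0],
  [0,0,0,0],
  [0,0,0,0],
  [0,0,0,0],
  [0,0,0,0],
  [0,0,0,0],
  [0,0,0,0],
  [0,0,0,0],
], hand=1)

```text
clock: 49.7
eef_pos: [0.4784, 0.0411, 0.1957]
eef_rot: [-0.0, 0.618, 0.786, -0.0]
ft_force: [0.2, 0.2, -0.4]
opening: 0.0869
finger_force: 0.0
```

>>> arm_command([
  [0,0,-0.1,0],
  [0,0,-0.3,0],
  [0,0,-0.5,0],
  [0,0,-0.6,0],
  [0,0,-0.6,0],
  [0,0,-0.6,0],
  [0,0,-0.6,0],
  [0,-0.1,-0.3,0],
  [-0.3,0,0,0],
  [-0.5,0,0,0],
  [-0.6,0,0,0],
  [-0.6,0,0,0],
  [-0.6,0,0,0],
  [-0.5,0,0,0],
  [-0.3,0,0,0],
  [0,0,0,0],
])

```text
clock: 51.3
eef_pos: [0.5139, -0.1275, 0.3749]
eef_rot: [-0.0, 0.62, 0.785, -0.0]
ft_force: [-0.2, -0.0, 0.4]
opening: 0.0869
finger_force: 0.0
```

```bash
for r in strip small medium large; do echo $r; python3 chk.py $r; done
python3 - <<'E'
from h import *
c=snap('top','end.png'); cv2.imwrite('pics/endc.png',cv2.resize(c['image'][130:290,140:470,::-1],(800,388)))
print(env.get_state()['clock'])
E
```

```text
strip
top top face 202 [496.4 277.   84.1  18.3  57. ] medZ 0.0326
scene top face 113 [502.2 274.5  82.7  25.4  60.4] medZ 0.0315
small
top top face 302 [643.6 159.1  59.5  39.7  83.2] medZ 0.0427
scene top face 214 [652.5 157.6  58.7  42.   82.8] medZ 0.0416
medium
top top face 575 [ 454.7 -329.3   85.6   50.3   86.8] medZ 0.0429
scene top face 313 [ 464.  -330.7   88.1   54.2   82.7] medZ 0.042
large
top top face 915 [477.8  38.  115.5  59.8 -76.9] medZ 0.0428
scene top face 488 [484.9  35.9 116.3  64.2 -76.4] medZ 0.0421
51.75
```

View pics/endc.png

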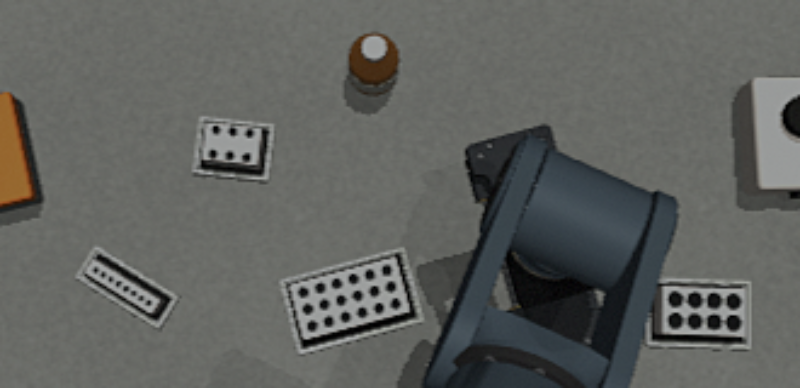

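All four racks sit flat inside their trays in the top view: strip (127,287), small (233,148), large (350,300), medium (700,313). The measured centres are within about 4 mm of the tray centres, and the gripper is clear.

```bash
python3 -c "
from station import env
print(env.hand_in())"
```

```text
the job is handed in; nothing more can be done
None
```

I unstacked all four racks and set each one flat in its own tray, released, within about 4 mm of centre by the last camera check; I never touched the bottle or tip box, and the job is handed in (at about 52 s; no verdict was returned).

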